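# Fill the tea-tin caddy, feel that it is flush, slide on the cover

### The job

Put the blue tin into the empty slot of the wooden caddy and press shut every tin lid that you can feel standing above the caddy's rim, so that nothing sticks up. Then lay the cover flat on the rim with a good third of it still overhanging the caddy's open end and slide it along over the tins, without forcing it, until it lies home against the raised stop, and let go. Leave the other things on the ledge where they are.

Things in the scene. Friction and masses are not known exactly. Their poses are not given: they have to be found in the camera images.
- caddy: Open wooden box fixed to the ledge, 228 long (its x), 82 wide (its y); origin at the centre of its underside, z up. Rim 75 up. Four slots in a row, centres at x = -81, -27, 27, 81, each 50 (x) by 66 (y), floor 8 up; the 4 thick partitions end 58 up. Both long walls (8 thick) have a finger notch at every slot: 36 wide, centred on the slot, bottom 40 up.
- caddy_stop (a point): Where the inner face of the caddy's dark raised stop meets the rim: caddy x = 106, y = 0, z = 75. The stop is the +x end, 8 thick, 82 wide, its top 87 up.
- caddy_open (a point): Middle of the rim at the caddy's open end, outer face: caddy x = -114, y = 0, z = 75. Nothing stands above the rim here.
- liner: Sheet of white paper, 1 thick, on the floor of the one empty slot; origin at the centre of that slot on its floor, axes as the caddy's. Any of the four slots may be the empty one.
- tin_d: Blue tin standing loose on the ledge: body 46 (x) by 60 (y) by 58 high, about 0.25 kg; origin at the centre of its underside, z up. In a slot its x lies along the caddy's x (either way round), 2 to spare each side in x, 3 in y. Held by its 60 mm sides, the fingers go down in the notches. It has a lid like the other tins (see tin_a).
- tin_a: Red tin like the blue one, already in a slot (any); origin and axes likewise. Each of the four tins has a bright press-in lid, 38 by 52, amid its top. Shut, its top is 64 above the tin's underside, 3 below the rim; else up to 10 higher, so up to 7 above the rim: not told, feel for it. It slides straight down under about 7 N, stops hard when shut and does not spring back. Press near its middle.
- tin_b: Green tin, as the red one.
- tin_c: Yellow tin, as the red one.
- cover: Loose wooden board 220 long (its x), 82 wide (y), 8 thick, 0.24 kg; origin at the centre of its underside, z up. On top along x a dark grip bar, 100 long, 22 wide, 8 to 33 up, centred. Either way round is right. Home on the rim against the stop its origin is at caddy x = -4, y = 0, z = 75; it is first laid on set back 40 to 120 from there towards the open end (-x).
- bowls: Stack of three blue bowls, 132 across, 80 high, bystander; origin at the centre of the underside.
- jar: Green glass jar with a screw top, 84 across, 125 high, bystander; origin at the centre of the underside.
- skimmer: Stainless skimmer, pan 110 across with a handle along its x to 290, bystander; origin under the pan.
- strainer: Small aluminium strainer basket, 100 across, 60 high, bystander; origin at the centre of the underside.
- sauce: Amber sauce bottle, 60 across, 170 high, bystander; origin at the centre of the underside.
There are look-alikes about, which are no part of the job. Leave any orange look-alike of the tin_c alone.

How it is judged:
By the outcome, as a careful person would: the job done as asked, in the order asked, and still so for the second after the job is handed in, with the robot touching nothing.
It also fails if it takes over 72 s, if anything falls off the work surface, if the arm or the gripper's body presses on something with over 40 N, if the wrist force passes 120 N, or if a joint passes its speed limit or range.

### The arm

A 6-joint arm with a two-finger parallel gripper is mounted at the origin on the work surface. World frame = base frame: x ahead of the robot, y to its left, z up, the work surface at z = 0. Lengths are in m, angles in rad, forces in N, time in s.
With the tool pointing down it reaches from about 0.25 to 0.8 m from the base axis. Payload 3.9 kg.
Tool frame: the origin (TCP) lies midway between the tips of the shut fingers; the grasp point (between the pads) lies 19 mm behind it (robot.grip_point_offset is the distance from the TCP to the grasp point, in m); z points along the fingers, y is the line along which they close (so a half turn about z gives the same grasp; the last joint's range is limited). The gripper opens to 85 mm and grips with 20 to 120 N. Pads are 22 mm wide; open, the fingers measure 114 mm over their backs; the gripper's body (76 mm by 85 mm) begins 54 mm behind the grasp point. The pads swing forward as they close: fully open they stand 13 mm farther back than shut.
Start: joints at [1.142, 0.26, -0.138, 1.173, 0, 1.571], TCP at [0.218, 0.477, 0.231] pointing down, gripper open.
Joint ranges: [-2.78, 2.78], [-0.83, 1.72], [-1.28, 1.37], [-1.9, 2.12], [-1.57, 1.48], [-3.14, 3.14]. Speed limits (rad/s): [2.57, 2.57, 3.14, 3.14, 3.14, 3.14].

### API

Orientations are given as a 3x3 rotation matrix whose columns are the frame's x, y, z axes.
In Python, from bench import robot, capture, workorder, models gives the robot as it stands.
- The arm moves only by the tool step_arm, never from a script. Its argument "rows" is a list of rows, each an object of numbers: "dx", "dy", "dz": the shift along the tool's x, y, z in mm; "twist": the turn about the tool's z in degrees. In form: [{"dx": .., "dy": .., "dz": .., "twist": ..}, ...]. A call has 1 to 10 rows; each row shifts and turns the commanded pose from where the row before left it, along the tool's axes as they then stand; what a row does not reach is not made up. A row lasts 1/10 s, in which the tool goes at most 50 mm and 8.59 degrees, less where a joint would pass 70% of its speed; a pose out of reach is approached as far as the arm can. A call with a gripper value outside its range is refused whole. "claw" is the closure, from 0 (fully open) to 1 (shut), set as the call begins (left out, the last holds). The fingers move at their own pace and stop on an object; "newtons" is the grip in N (left out, the last holds). Time passes only in rows, so rows that do not move let the fingers close. It gives the time, the measured TCP pose, the force, the opening and the grip force at its end, in the units of the state.
- robot.sense(): the state, without advancing time (a new reading comes with each control period).
- capture(name): name is "side" or "top" or "wrist"; returns a dict with "img" (400x640x3 uint8, red, green, blue), "depth" (400x640 float32, m along the optical axis (not along the pixel's ray), 0 where there is no reading), "fx", "fy", "cx", "cy" (pixels), "xyz" and "orientation" of the camera in the world; the wrist camera has in their place "mount" (4x4, takes a point from camera to tool coordinates, whose origin is the TCP and whose axes are the flange's). Camera axes: x right, y down, z forward; pixel columns grow to the right and rows downward; lengths in m; the calibration is good to about 2 mm. A picture is of the moment at which its call begins: read the wrist's pose just before it.
- workorder.job_done(): hands the job in; it is judged then, once.
Trained networks look in a picture, given as the dict that the camera call returned (one of the last four; its "shot" number tells which), for a name from the list of things; names that differ only in an ending like _2 or _b are one class to them, and where a whole thing is asked for, a point or a joint stands for the part that bears it (a point fixed in the world has none). Each returns a list of dicts, best first, with "confidence" (0 to 1); they miss things now and then, are a little off and sometimes report something else, mostly with a low value. They report only what shows in the picture. A call takes as long as a camera call. They do not tell look-alikes from the thing itself.
- models.spot_in(picture, query): "centre" ([row, column] in pixels, amid what is visible of it).
The state is a dict: "t": time; "q": joint angles; "qd": joint speeds; "joint_torque": joint torques, N m; "tcp_pos": TCP position; "tool_rot": TCP orientation; "contact_force": force on the tool from outside, world axes, zero at the start; "torque": the same for the moment, N m; "finger_gap": opening from 0.0 (shut) to 1.0 (fully open); "grip_force": force on a finger pad.
Only numpy, scipy, OpenCV 4.12 (cv2) and the standard library are available. Lean on these libraries where they do the work, as an engineer would, in place of code of your own. Each camera call takes 0.05 s, during which the arm holds its last target. There are 200 camera calls.

## Working session

There is one attempt and no reset: what is moved stays moved. The work goes in short steps, Python scripts to look and compute and a tool call to move; the robot and the scene stay as the last step left them, time stands still between calls to the robot, and variables do not carry over. Pictures are saved under pics/ and viewed, at most 10 in all, crops included, and the job is handed in when it is done.

Besides the shell and the picture viewer there is one more tool, called after "Request:" as name([rows], argument=value, ...), one row to a line, values as JSON. step_arm: Moves the arm, as the interface text tells. Its arguments: {"type":"object","properties":{"rows":{"type":"array","items":{"type":"object","properties":{"dx":{"type":"number"},"dy":{"type":"number"},"dz":{"type":"number"},"twist":{"type":"number"}}}},"claw":{"type":"number"},"newtons":{"type":"number"}},"required":["rows"]}

```bash
ls; mkdir -p pics
cat > h.py <<'E'
import numpy as np, cv2
from bench import robot, capture, workorder, models
def pts(p, pose=None):
    d=p["depth"]; v,u=np.mgrid[0:400,0:640]
    P=np.stack([(u-p["cx"])/p["fx"]*d,(v-p["cy"])/p["fy"]*d,d],-1)
    if "mount" in p:
        M=np.array(p["mount"]); P=P@M[:3,:3].T+M[:3,3]
        P=P@np.array(pose["tool_rot"]).T+np.array(pose["tcp_pos"])
    else:
        P=P@np.array(p["orientation"]).T+np.array(p["xyz"])
    P[d==0]=np.nan
    return P
def save(p,n): cv2.imwrite("pics/"+n+".png",p["img"][:,:,::-1])
E
python3 - <<'E'
from h import *
s=robot.sense(); print({k:np.round(v,3).tolist() for k,v in s.items()})
for n in ("top","side"):
    p=capture(n); save(p,n); P=pts(p); np.save(n+".npy",P); np.save(n+"_img.npy",p["img"])
    print(n,np.round(p["xyz"],3))
    for q in ["caddy","liner","tin_a","cover","bowls","jar","skimmer","strainer","sauce"]:
        for r in models.spot_in(p,q)[:6]:
            c=r["centre"]; print(q,np.round(c),round(r["confidence"],2),np.round(P[int(c[0]),int(c[1])],3))
E
```

```text
pics
{'t': 0.0, 'q': [1.142, 0.261, -0.139, 1.173, -0.0, 1.571], 'qd': [0.001, -0.0, -0.001, -0.002, 0.001, -0.0], 'joint_torque': [0.001, -40.567, 25.392, 0.019, 0.0, -0.0], 'tcp_pos': [0.218, 0.477, 0.23], 'tool_rot': [[-0.909, 0.416, -0.001], [0.416, 0.909, -0.002], [-0.0, -0.002, -1.0]], 'contact_force': [0.306, -0.901, -0.187], 'torque': [0.014, -0.068, 0.004], 'grip_force': 0.0, 'finger_gap': 0.999}
top [ 0.442 -0.025  1.287]
caddy [190. 322.] 0.9 [ 0.556 -0.053  0.034]
caddy [194. 197.] 0.34 [0.543 0.308 0.069]
liner [201. 334.] 0.73 [ 0.521 -0.087  0.006]
tin_a [196. 196.] 0.98 [0.54  0.311 0.067]
tin_a [202. 313.] 0.87 [ 0.515 -0.026  0.078]
tin_a [192. 277.] 0.74 [0.545 0.077 0.08 ]
tin_a [197. 298.] 0.68 [0.532 0.017 0.081]
tin_a [244. 310.] 0.65 [ 0.395 -0.013  0.063]
cover [202. 404.] 0.63 [ 0.513 -0.296  0.037]
bowls [112. 332.] 0.76 [ 0.789 -0.084  0.035]
jar [116. 260.] 0.85 [0.755 0.119 0.126]
skimmer [121. 216.] 0.75 [0.774 0.273 0.003]
skimmer [197. 298.] 0.71 [0.53  0.02  0.078]
strainer [257. 256.] 0.84 [0.356 0.147 0.004]
sauce [139. 442.] 0.56 [ 0.685 -0.392  0.119]
side [ 0.128 -0.745  0.771]
caddy [227. 311.] 0.69 [ 0.507 -0.057  0.037]
tin_a [187. 297.] 0.79 [0.533 0.066 0.08 ]
tin_a [211. 313.] 0.77 [ 0.516 -0.048  0.082]
tin_a [234. 263.] 0.73 [ 0.375 -0.038  0.059]
tin_a [156. 263.] 0.59 [0.531 0.295 0.053]
tin_a [195. 306.] 0.51 [0.532 0.018 0.081]
tin_a [275. 460.] 0.5 [ 0.665 -0.42   0.106]
cover [301. 365.] 0.56 [ 0.493 -0.318  0.024]
bowls [194. 394.] 0.82 [ 0.789 -0.058  0.032]
bowls [225. 310.] 0.2 [ 0.504 -0.057  0.042]
jar [157. 355.] 0.81 [0.746 0.087 0.097]
skimmer [151. 329.] 0.59 [0.774 0.28  0.004]
skimmer [184. 298.] 0.43 [0.54  0.072 0.081]
strainer [158. 355.] 0.62 [0.746 0.087 0.089]
sauce [275. 461.] 0.87 [ 0.665 -0.42   0.106]
```

Run:
```python
import cv2
a=cv2.imread("pics/top.png")[80:300,170:470]; cv2.imwrite("pics/topc.png",cv2.resize(a,(800,587),interpolation=cv2.INTER_CUBIC))
```

```text
(no output)
```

View pics/topc.png

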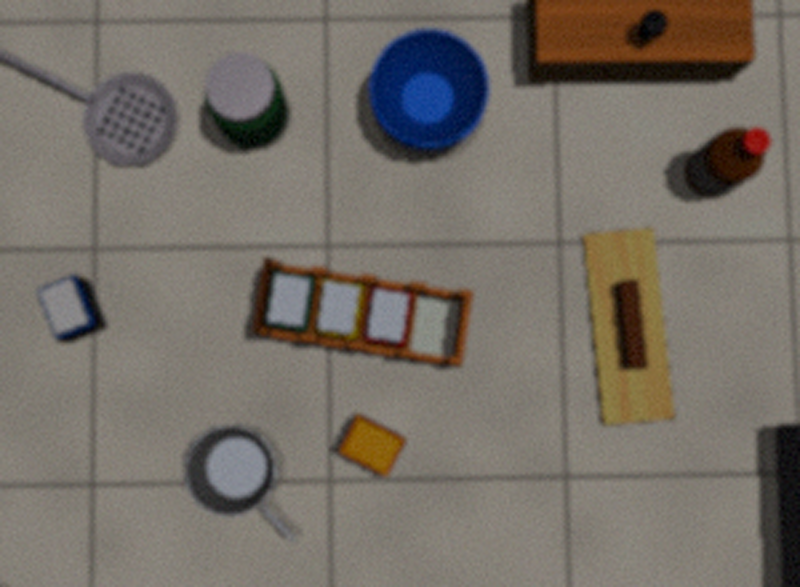

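View pics/side.png

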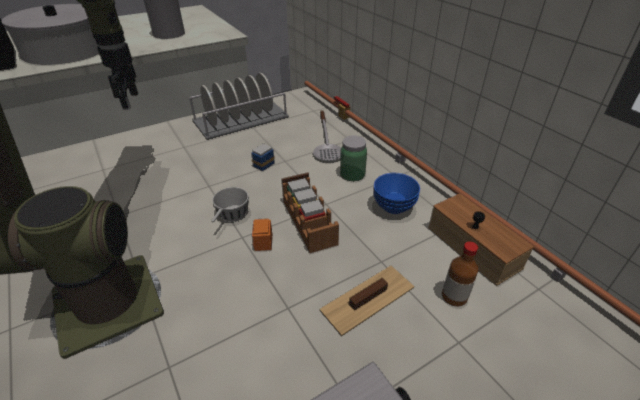

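The top view (crop scale 2.67, offset 170,80) shows the blue tin at full-image px (196,196). The caddy runs from (266,190) to (344,205) with its dark stop on the left and the empty slot on the right, and the cover is at (405,203). The orange tin at (309,246) is the look-alike, so I leave it. The tin in the task is blue, and only one blue tin shows.

```bash
cat >> h.py <<'E'
def rect(P,lo,hi,zl,zh):
    x,y,z=P[...,0],P[...,1],P[...,2]
    m=(x>lo[0])&(x<hi[0])&(y>lo[1])&(y<hi[1])&(z>zl)&(z<zh)
    Q=P[m]; (c,s,a)=cv2.minAreaRect((Q[:,:2]*1000).astype(np.float32))
    if s[0]<s[1]: s=(s[1],s[0]); a+=90
    print("c",np.round(c,1),"size",np.round(s,1),"long-axis deg",round((a+90)%180-90,1),"zmed",np.round(np.percentile(Q[:,2],[10,50,90])*1000,1),len(Q)); return m
E
python3 - <<'E'
from h import *
for n in ("top","side"):
    P=np.load(n+".npy"); print(n)
    rect(P,(.4,-.2),(.62,.16),.05,.1)
    rect(P,(.45,.24),(.62,.38),.045,.1)
    rect(P,(.36,-.4),(.66,-.22),.005,.02); rect(P,(.36,-.4),(.66,-.22),.022,.05)
    rect(P,(.33,-.1),(.45,.05),.045,.1)
s=robot.sense(); p=capture("wrist"); print(np.round(p["mount"],3),p["fx"])
E
```

```text
top
c [477.9  17.3] size [258.3 193.4] long-axis deg 80.7 zmed [59.5 77.3 83.6] 1560
c [541.2 318.2] size [60.1 47.4] long-axis deg 21.6 zmed [55.8 65.5 69.1] 345
c [ 513.1 -310.3] size [292.9 179.6] long-axis deg 0.3 zmed [ 5.6  8.1 11.5] 1563
c [ 515.2 -307.2] size [99.6 23.1] long-axis deg 4.4 zmed [28.7 32.4 35.9] 266
c [386.  -14.1] size [59.7 44.9] long-axis deg 62.7 zmed [55.4 62.6 66.5] 336
side
c [476.   16.4] size [257.2 194.2] long-axis deg 80.3 zmed [56.6 74.3 82.6] 1841
c [538.7 317.8] size [60.9 49.3] long-axis deg 20.7 zmed [48.7 62.  68.2] 246
c [ 512.5 -285.5] size [222.1 125.6] long-axis deg 4.0 zmed [ 6.5  8.3 10.3] 2337
c [ 513.  -305.2] size [100.4  24.3] long-axis deg 4.7 zmed [26.4 32.8 34.7] 435
c [383.8 -13.1] size [62.  45.9] long-axis deg 64.2 zmed [51.6 63.1 65.7] 364
[[-0.    -0.96  -0.281  0.07 ]
 [ 1.    -0.     0.     0.   ]
 [-0.    -0.281  0.96  -0.143]
 [ 0.     0.     0.     1.   ]] 315.54807924141215
```

```bash
cat >> h.py <<'E'
def plan(xyz,ang,n=10,s=None):
    """rows to bring TCP to xyz (mm) with tool y at world angle ang (deg)"""
    s=s or robot.sense(); R=np.array(s["tool_rot"]); p=np.array(s["tcp_pos"])*1000
    a0=np.degrees(np.arctan2(R[1,1],R[0,1])); t=-((ang-a0+90)%180-90)  # tool z down
    d=(np.array(xyz)-p)/n; a=np.radians(a0); rows=[]
    e=np.zeros(3)
    for i in range(n):
        b=a-np.radians(t/n)*i
        y=np.array([np.cos(b),np.sin(b),0]); x=np.array([-np.sin(b)*-1*-1,np.cos(b),0])
        x=np.cross(y,[0,0,-1.]); w=d+e
        r=np.round([w@x,w@y,-w[2],],1); rows.append('{"dx":%g,"dy":%g,"dz":%g,"twist":%g}'%(*r,round(t/n,1)))
        e=w-(x*r[0]+y*r[1]-np.array([0,0,r[2]]))
    print("tcp",np.round(p,1),"ang",round(a0,1),"twist",round(t,1)); print("["+",".join(rows)+"]")
E
python3 -c "
from h import *
plan((540,318,190),21.2,10)"
```

```text
tcp [218.3 477.5 231.3] ang 65.4 twist 44.2
[{"dx":-35.9,"dy":-1.1,"dz":4.1,"twist":4.4},{"dx":-35.9,"dy":1.6,"dz":4.2,"twist":4.4},{"dx":-35.6,"dy":4.4,"dz":4.1,"twist":4.4},{"dx":-35.2,"dy":7.2,"dz":4.1,"twist":4.4},{"dx":-34.5,"dy":9.8,"dz":4.2,"twist":4.4},{"dx":-33.7,"dy":12.5,"dz":4.1,"twist":4.4},{"dx":-32.6,"dy":15,"dz":4.1,"twist":4.4},{"dx":-31.4,"dy":17.5,"dz":4.1,"twist":4.4},{"dx":-29.9,"dy":19.9,"dz":4.2,"twist":4.4},{"dx":-28.3,"dy":22.1,"dz":4.1,"twist":4.4}]
```

Request:
step_arm([
  {"dx": -36,"dy": -1,"dz": 4,"twist": 4.4},
  {"dx": -36,"dy": 1.5,"dz": 4,"twist": 4.4},
  {"dx": -35.5,"dy": 4.5,"dz": 4,"twist": 4.4},
  {"dx": -35,"dy": 7,"dz": 4,"twist": 4.4},
  {"dx": -34.5,"dy": 10,"dz": 4,"twist": 4.4},
  {"dx": -33.5,"dy": 12.5,"dz": 4,"twist": 4.4},
  {"dx": -32.5,"dy": 15,"dz": 4,"twist": 4.4},
  {"dx": -31.5,"dy": 17.5,"dz": 4,"twist": 4.4},
  {"dx": -30,"dy": 20,"dz": 4,"twist": 4.4},
  {"dx": -28.5,"dy": 22,"dz": 4,"twist": 4.4},
], claw=0)

```text
t: 2.05
tcp_pos: [0.5416, 0.3178, 0.1911]
tool_rot: [[-0.362, 0.932, 0.0], [0.932, 0.362, 0.0], [0.0, 0.0, -1.0]]
contact_force: [-0.3, 1.1, -0.2]
finger_gap: 1.0
grip_force: 0.0
```

Request:
step_arm([
  {"dx": 0},
  {"dx": 0},
])

```text
invalid input
```

Run:
```python
from h import *
s=robot.sense(); p=capture("wrist"); P=pts(p,s); save(p,"w1")
print(s["t"]); rect(P,(.48,.25),(.6,.39),.045,.09); rect(P,(.48,.25),(.6,.39),.06,.09)
plan((540,318,60),21.2,1)
```

```text
2.05
c [542.  318.9] size [60.1 46.3] long-axis deg 21.4 zmed [57.3 66.7 67.8] 3344
c [542.9 319.5] size [54.  38.1] long-axis deg 21.4 zmed [66.1 67.  67.9] 2543
tcp [546.7 315.1 190. ] ang 20.9 twist -0.3
[{"dx":5.1,"dy":-5.2,"dz":130,"twist":-0.3}]
```

View pics/w1.png

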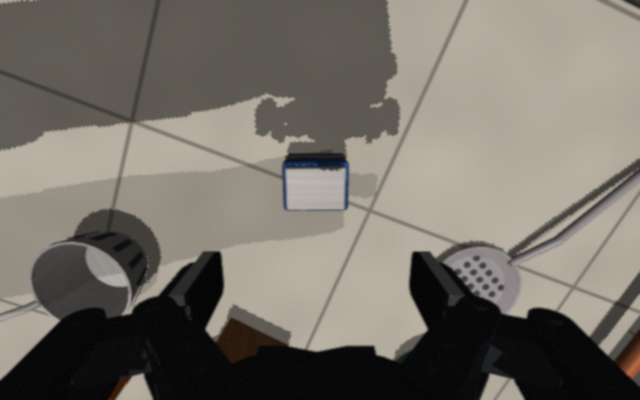

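The wrist view shows the blue tin at px (row 185, col 316), with its lid slightly up and its 60 mm length aligned with the finger line. I'll measure once more now that the arm has stopped.

Run:
```python
from h import *
s=robot.sense(); p=capture("wrist"); P=pts(p,s)
print(s["t"]); rect(P,(.48,.25),(.6,.39),.045,.09); rect(P,(.48,.25),(.6,.39),.06,.09)
plan((541,318.5,29),21.4,4)
```

```text
2.1
c [542.1 318.9] size [60.1 46.3] long-axis deg 21.6 zmed [57.4 66.7 67.7] 3409
c [540.9 318.8] size [53.1 38.5] long-axis deg 22.0 zmed [66.  67.  67.9] 2579
tcp [544.  316.4 190.1] ang 21.1 twist -0.3
[{"dx":0.8,"dy":-0.5,"dz":40.3,"twist":-0.1},{"dx":0.7,"dy":-0.5,"dz":40.3,"twist":-0.1},{"dx":0.8,"dy":-0.5,"dz":40.3,"twist":-0.1},{"dx":0.8,"dy":-0.5,"dz":40.2,"twist":-0.1}]
```

Request:
step_arm([
  {"dx": 1,"dy": -1,"dz": 30,"twist": 0},
  {"dx": 1,"dy": 0,"dz": 30,"twist": 0},
  {"dx": 0,"dy": 0,"dz": 15,"twist": 0},
  {"dx": 0,"dy": 0,"dz": 0,"twist": 0},
  {"dx": 0,"dy": 0,"dz": 0,"twist": 0},
], claw=0)

```text
t: 2.65
tcp_pos: [0.5383, 0.3205, 0.1166]
tool_rot: [[-0.366, 0.931, -0.0], [0.931, 0.366, -0.0], [0.0, -0.0, -1.0]]
contact_force: [1.1, -0.2, 0.6]
finger_gap: 1.0
grip_force: 0.0
```

Run:
```python
from h import *
s=robot.sense(); p=capture("wrist"); P=pts(p,s); print(s["t"],s["tcp_pos"])
rect(P,(.48,.25),(.6,.39),.045,.07); rect(P,(.48,.25),(.6,.39),.06,.07)
plan((541,318.5,29),21.4,3)
```

```text
2.65 [0.53825949 0.32045291 0.11664634]
c [541.7 319.6] size [60.1 45.4] long-axis deg 21.5 zmed [57.3 66.8 67.7] 5886
c [541.8 319.1] size [52.2 38.3] long-axis deg 21.4 zmed [66.1 67.  67.8] 4500
tcp [539.  320.8 117.4] ang 21.5 twist 0.1
[{"dx":-1,"dy":0.4,"dz":29.5,"twist":0},{"dx":-0.9,"dy":0.3,"dz":29.5,"twist":0},{"dx":-1,"dy":0.4,"dz":29.4,"twist":0}]
```

Request:
step_arm([
  {"dx": -1,"dy": 1,"dz": 30,"twist": 0},
  {"dx": -1,"dy": 1,"dz": 30,"twist": 0},
  {"dx": 0,"dy": 0,"dz": 20,"twist": 0},
  {"dx": 0,"dy": 0,"dz": 8,"twist": 0},
  {"dx": 0,"dy": 0,"dz": 0,"twist": 0},
], claw=0)

```text
t: 3.2
tcp_pos: [0.5412, 0.3191, 0.0284]
tool_rot: [[-0.366, 0.931, -0.0], [0.931, 0.366, -0.0], [-0.0, -0.0, -1.0]]
contact_force: [0.8, -0.2, 1.4]
finger_gap: 1.005
grip_force: 0.0
```

Request:
step_arm([
  {"dx": 0,"dy": 0,"dz": 0,"twist": 0},
  {"dx": 0,"dy": 0,"dz": 0,"twist": 0},
  {"dx": 0,"dy": 0,"dz": 0,"twist": 0},
  {"dx": 0,"dy": 0,"dz": 0,"twist": 0},
  {"dx": 0,"dy": 0,"dz": 0,"twist": 0},
], claw=0.6, newtons=30)

```text
t: 3.7
tcp_pos: [0.5424, 0.3198, 0.0302]
tool_rot: [[-0.365, 0.931, 0.003], [0.931, 0.365, 0.002], [0.001, 0.003, -1.0]]
contact_force: [-0.3, -0.2, 6.7]
finger_gap: 0.696
grip_force: 34.3
```

Request:
step_arm([
  {"dx": 0,"dy": 0,"dz": -10,"twist": 0},
  {"dx": 0,"dy": 0,"dz": -25,"twist": 0},
  {"dx": 0,"dy": 0,"dz": -35,"twist": 0},
  {"dx": 0,"dy": 0,"dz": -35,"twist": 0},
  {"dx": 0,"dy": 0,"dz": -25,"twist": 0},
], newtons=40)

```text
t: 4.2
tcp_pos: [0.5417, 0.3193, 0.1612]
tool_rot: [[-0.365, 0.931, 0.002], [0.931, 0.365, 0.001], [0.0, 0.002, -1.0]]
contact_force: [0.6, 0.6, -1.0]
finger_gap: 0.692
grip_force: 44.9
```

Run:
```python
from h import *
for n in ("top","side"):
    P=np.load(n+".npy")
    for zl in (.055,.065,.07): rect(P,(.45,-.2),(.62,.16),zl,.1)
    p=np.load(n+"_img.npy").astype(int); w=(p.min(-1)>90)&(p.max(-1)-p.min(-1)<60)
    P=P.copy(); P[~w]=np.nan
    rect(P,(.47,-.13),(.57,-.055),.0,.03)
plan((520,-85,160),-8.5,10)
```

```text
c [530.4  -6.5] size [228.   82.1] long-axis deg 80.4 zmed [62.3 78.1 83.9] 1435
c [530.4  -6.5] size [228.   82.1] long-axis deg 80.4 zmed [68.9 79.2 84.5] 1195
c [530.4  -6.5] size [228.   82.1] long-axis deg 80.5 zmed [74.5 79.9 84.9] 1052
c [520.  -94.5] size [100.3  70.7] long-axis deg -0.5 zmed [ 2.1  8.1 12.1] 286
c [528.6  -4.9] size [233.1  83.6] long-axis deg 80.4 zmed [60.3 75.6 82.8] 1650
c [528.5  -4.9] size [233.   83.5] long-axis deg 80.3 zmed [67.6 77.6 83.2] 1336
c [528.8  -4.9] size [233.1  83.2] long-axis deg 80.5 zmed [72.8 79.6 83.6] 1108
c [519.2 -93.7] size [100.7  70.6] long-axis deg -2.7 zmed [0.2 1.3 2.7] 99
tcp [541.7 319.3 161.2] ang 21.4 twist 29.9
[{"dx":-36.8,"dy":-16.8,"dz":0.1,"twist":3},{"dx":-37.7,"dy":-14.8,"dz":0.1,"twist":3},{"dx":-38.4,"dy":-12.9,"dz":0.2,"twist":3},{"dx":-39,"dy":-10.8,"dz":0.1,"twist":3},{"dx":-39.5,"dy":-8.8,"dz":0.1,"twist":3},{"dx":-39.9,"dy":-6.7,"dz":0.1,"twist":3},{"dx":-40.3,"dy":-4.7,"dz":0.1,"twist":3},{"dx":-40.4,"dy":-2.5,"dz":0.2,"twist":3},{"dx":-40.5,"dy":-0.4,"dz":0.1,"twist":3},{"dx":-40.4,"dy":1.7,"dz":0.1,"twist":3}]
```

Request:
step_arm([
  {"dx": -37,"dy": -17,"dz": 0,"twist": 3},
  {"dx": -38,"dy": -15,"dz": 0,"twist": 3},
  {"dx": -38.5,"dy": -13,"dz": 0,"twist": 3},
  {"dx": -39,"dy": -11,"dz": 0,"twist": 3},
  {"dx": -39.5,"dy": -9,"dz": 0,"twist": 3},
  {"dx": -40,"dy": -7,"dz": 0,"twist": 3.2},
  {"dx": -40,"dy": -5,"dz": 0,"twist": 3.2},
  {"dx": -40,"dy": -3,"dz": 0,"twist": 3.2},
  {"dx": -40,"dy": -2,"dz": 0,"twist": 3.2},
  {"dx": -35,"dy": 0,"dz": 0,"twist": 3.2},
])

```text
t: 5.2
tcp_pos: [0.5128, -0.0812, 0.1587]
tool_rot: [[0.169, 0.986, 0.0], [0.986, -0.169, -0.0], [-0.0, 0.0, -1.0]]
contact_force: [0.8, -0.7, -1.6]
finger_gap: 0.689
grip_force: 44.9
```

Request:
step_arm([
  {"dx": -5,"dy": 0,"dz": 0,"twist": 0},
  {"dx": 0,"dy": 0,"dz": 0,"twist": 0},
  {"dx": 0,"dy": 0,"dz": 0,"twist": 0},
])

```text
t: 5.5
tcp_pos: [0.5125, -0.0836, 0.1585]
tool_rot: [[0.166, 0.986, 0.0], [0.986, -0.166, 0.001], [0.001, -0.0, -1.0]]
contact_force: [0.6, -0.8, -1.5]
finger_gap: 0.699
grip_force: 44.9
```

Run:
```python
from h import *
s=robot.sense(); p=capture("wrist"); P=pts(p,s); save(p,"w2"); np.savez("w2",P=P,img=p["img"])
print(s["t"],np.round(s["tcp_pos"],4)); rect(P,(.45,-.2),(.62,.16),.065,.1)
plan((516.5,-86,160),-9.6,1)
```

```text
5.5 [ 0.5125 -0.0836  0.1585]
c [530.8  -8.3] size [122.6  82.2] long-axis deg 80.4 zmed [66.8 81.4 82.6] 13175
tcp [512.6 -83.2 158.4] ang -9.5 twist 0.1
[{"dx":-2.1,"dy":4.3,"dz":-1.6,"twist":0.1}]
```

View pics/w2.png

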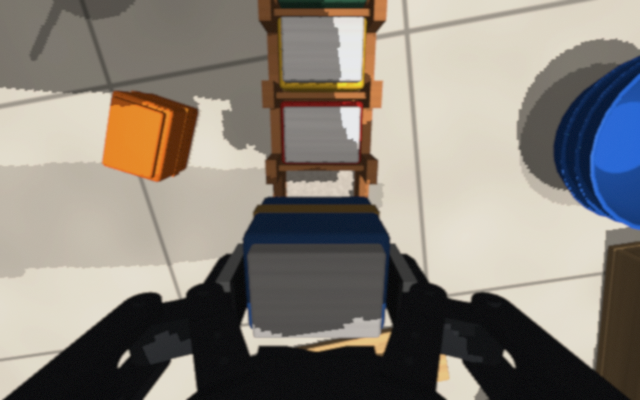

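The wrist view shows the held tin's lid at (row 290, col 315). The empty slot with its white liner is just beyond it at (188,320), then the red (135,322) and yellow (50,322) tins. I'll use the rim pillars to fix the caddy's x.

Run:
```python
from h import *
f=np.load("w2.npz"); P=f["P"]*1000; img=f["img"].astype(int)
a=np.radians(80.4); ux=np.array([np.cos(a),np.sin(a)]); uy=np.array([-ux[1],ux[0]])
Q=P[...,:2]-[530,-6]; u=Q@ux; v=Q@uy; z=P[...,2]
m=(z>70)&(z<79)&(abs(v+1.2)>34)&(abs(v+1.2)<40)
h,e=np.histogram(u[m],np.arange(-120,60,1.0))
print([(int(x),int(n)) for x,n in zip(e,h) if n>0])
m=(z>52)&(z<62)&(abs(v+1.2)<20); h,e=np.histogram(u[m],np.arange(-120,60,1.0)); print([(int(x),int(n)) for x,n in zip(e,h) if n>3])
mr=(z>64)&(abs(v)<15)
for lo,hi in((-50,-5),(5,50)):
    k=mr&(u>lo)&(u<hi); print(np.percentile(u[k],[1,99]),np.median(z[k]))
m=(z>60)&(z<90)&(u>-10)&(u<10); print("v",np.percentile(v[m],[.5,99.5]))
# held tin
s=robot.sense(); m=(z>180)&(z<205)&(abs(v)<40)&(u<-40); print("tin", np.percentile(u[m],[1,99]),np.percentile(v[m],[1,99]),np.median(z[m]), "tcp", (np.array(s["tcp_pos"][:2])*1000-[530,-6])@np.c_[ux,uy])
```

```text
[(-64, 5), (-63, 20), (-62, 19), (-61, 24), (-60, 23), (-59, 20), (-58, 28), (-57, 20), (-56, 21), (-55, 25), (-54, 20), (-53, 17), (-52, 30), (-51, 17), (-50, 29), (-49, 20), (-48, 19), (-47, 28), (-46, 36), (-9, 27), (-8, 26), (-7, 35), (-6, 18), (-5, 36), (-4, 18), (-3, 36), (-2, 18), (-1, 36), (0, 17), (1, 35), (2, 21), (3, 34), (4, 31), (5, 21), (6, 37), (7, 18), (8, 35), (44, 41), (45, 38), (46, 32), (47, 33), (48, 37), (49, 33), (50, 28), (51, 36), (52, 32), (53, 31), (54, 34), (55, 32), (56, 16)]
[(-57, 29), (-56, 70), (-55, 53), (-54, 53), (-53, 139), (-52, 11), (-2, 56), (-1, 106), (0, 54), (1, 110), (3, 55), (51, 83), (52, 102), (53, 102), (54, 92), (55, 88), (57, 212), (58, 50)]
[-49.19338228  -5.26626582] 81.43930322797083
[ 5.55490715 44.94274732] 82.00949455105481
v [-211.81646007  149.89718056]
tin [-97.31626469 -56.27473658] [-36.2135954   36.78146432] 194.92052664371764 tcp [-79.03136887   4.24916375]
```

Run:
```python
from h import *
f=np.load("w2.npz"); P=f["P"]*1000
a=np.radians(80.4); ux=np.array([np.cos(a),np.sin(a)]); uy=np.array([-ux[1],ux[0]])
Q=P[...,:2]-[530,-6]; u=Q@ux; v=Q@uy; z=P[...,2]
t=np.array([-79.03,4.25])
m=(z>190)&(z<200)&(abs(v-4)<20); print("lid u-tcp",np.percentile(u[m]-t[0],[.5,50,99.5]))
m=(z>182)&(z<188)&(abs(v-4)<20); print("body u-tcp",np.percentile(u[m]-t[0],[.5,50,99.5]))
m=(z>190)&(z<200)&(abs(u-t[0])<10); print("lid v-tcp",np.percentile(v[m]-t[1],[.5,99.5]))
plan((517.6,-86,158),-9.6,1)
```

```text
lid u-tcp [-18.79622723   2.47598276  19.03130692]
body u-tcp [18.14884198 21.01580121 23.09720717]
lid v-tcp [-42.69755148  39.27107338]
tcp [512.6 -83.2 158.4] ang -9.5 twist 0.1
[{"dx":-1.9,"dy":5.4,"dz":0.4,"twist":0.1}]
```

Request:
step_arm([
  {"dx": -1,"dy": 2.7,"dz": 5,"twist": 0.1},
  {"dx": -1,"dy": 2.7,"dz": 15,"twist": 0},
  {"dx": 0,"dy": 0,"dz": 20,"twist": 0},
  {"dx": 0,"dy": 0,"dz": 8,"twist": 0},
  {"dx": 0,"dy": 0,"dz": 0,"twist": 0},
  {"dx": 0,"dy": 0,"dz": 0,"twist": 0},
])

```text
t: 6.15
tcp_pos: [0.5178, -0.0867, 0.1105]
tool_rot: [[0.167, 0.986, -0.0], [0.986, -0.167, 0.0], [0.0, -0.0, -1.0]]
contact_force: [-0.2, -0.6, -1.0]
finger_gap: 0.696
grip_force: 44.8
```

Request:
step_arm([
  {"dx": 0.6,"dy": -0.2,"dz": 8,"twist": 0},
  {"dx": 0,"dy": 0,"dz": 10,"twist": 0},
  {"dx": 0,"dy": 0,"dz": 10,"twist": 0},
  {"dx": 0,"dy": 0,"dz": 10,"twist": 0},
  {"dx": 0,"dy": 0,"dz": 0,"twist": 0},
])

```text
t: 6.65
tcp_pos: [0.5158, -0.0862, 0.0703]
tool_rot: [[0.168, 0.986, -0.004], [0.986, -0.168, 0.001], [-0.0, -0.004, -1.0]]
contact_force: [0.1, 0.7, -2.3]
finger_gap: 0.694
grip_force: 46.6
```

Request:
step_arm([
  {"dx": 0,"dy": 1,"dz": 8,"twist": 0},
  {"dx": 0,"dy": 0,"dz": 8,"twist": 0},
  {"dx": 0,"dy": 0,"dz": 7,"twist": 0},
  {"dx": 0,"dy": 0,"dz": 4,"twist": 0},
  {"dx": 0,"dy": 0,"dz": 2,"twist": 0},
  {"dx": 0,"dy": 0,"dz": 0,"twist": 0},
])

```text
t: 7.25
tcp_pos: [0.5184, -0.0866, 0.043]
tool_rot: [[0.168, 0.986, -0.0], [0.986, -0.168, 0.0], [0.0, -0.0, -1.0]]
contact_force: [0.2, 0.7, -1.3]
finger_gap: 0.696
grip_force: 46.6
```

Request:
step_arm([
  {"dx": 0,"dy": 0,"dz": 1.5,"twist": 0},
  {"dx": 0,"dy": 0,"dz": 1.5,"twist": 0},
  {"dx": 0,"dy": 0,"dz": 0,"twist": 0},
])

```text
t: 7.55
tcp_pos: [0.5185, -0.0866, 0.0403]
tool_rot: [[0.168, 0.986, 0.0], [0.986, -0.168, -0.0], [-0.0, 0.0, -1.0]]
contact_force: [-1.2, -0.3, -1.5]
finger_gap: 0.695
grip_force: 46.6
```

Request:
step_arm([
  {"dx": 0,"dy": 0,"dz": 1,"twist": 0},
  {"dx": 0,"dy": 0,"dz": 0,"twist": 0},
])

```text
t: 7.75
tcp_pos: [0.5185, -0.0866, 0.0393]
tool_rot: [[0.168, 0.986, 0.0], [0.986, -0.168, 0.0], [0.0, 0.0, -1.0]]
contact_force: [0.2, -0.5, -1.4]
finger_gap: 0.698
grip_force: 46.7
```

Request:
step_arm([
  {"dx": 0,"dy": 0,"dz": 0,"twist": 0},
  {"dx": 0,"dy": 0,"dz": 0,"twist": 0},
  {"dx": 0,"dy": 0,"dz": 0,"twist": 0},
  {"dx": 0,"dy": 0,"dz": 0,"twist": 0},
], claw=0.0)

```text
t: 8.15
tcp_pos: [0.5186, -0.0867, 0.0395]
tool_rot: [[0.168, 0.986, 0.0], [0.986, -0.168, -0.0], [0.0, 0.0, -1.0]]
contact_force: [0.1, 0.9, -0.7]
finger_gap: 0.998
grip_force: 0.0
```

Request:
step_arm([
  {"dx": 0,"dy": 0,"dz": -15,"twist": 0},
  {"dx": 0,"dy": 0,"dz": -35,"twist": 0},
  {"dx": 0,"dy": 0,"dz": -30,"twist": 0},
  {"dx": 0,"dy": 0,"dz": 0,"twist": 0},
  {"dx": 0,"dy": 0,"dz": 0,"twist": 0},
  {"dx": 0,"dy": 0,"dz": 0,"twist": 0},
], claw=1)

```text
t: 8.75
tcp_pos: [0.5175, -0.0865, 0.1184]
tool_rot: [[0.168, 0.986, -0.002], [0.986, -0.168, 0.0], [0.0, -0.002, -1.0]]
contact_force: [0.7, 0.3, -0.2]
finger_gap: -0.0
grip_force: 0.0
```

```bash
cat > lids.py <<'E'
from h import *
a=np.radians(80.4); ux=np.array([np.cos(a),np.sin(a)]); uy=np.array([-ux[1],ux[0]])
C=np.array([531.1,-6.2])
def lids(P):
    P=P*1000; Q=P[...,:2]-C; u=Q@ux; v=Q@uy; z=P[...,2]
    for c in(-81,-27,27,81):
        m=(abs(u-c)<16)&(abs(v)<22)&(z<110)&(z>50); print(c,m.sum(),np.round(np.nanmedian(z[m]),1) if m.any() else None, "world",np.round(C+ux*c,1))
    m=(z>68)&(z<79)&(abs(v)>34)&(abs(v)<40)&(abs(u)<65); print("rim",np.median(z[m]))
E
python3 - <<'E'
from lids import *
s=robot.sense(); p=capture("wrist"); lids(pts(p,s)); lids(np.load("top.npy"))
plan((517.6,-86,84),-9.6,1)
E
```

```text
-81 3103 75.1 world [517.6 -86.1]
-27 4516 81.5 world [526.6 -32.8]
27 5521 82.1 world [535.6  20.4]
81 0 None world [544.6  73.7]
rim 75.50133507558992
-81 0 None world [517.6 -86.1]
-27 171 81.0 world [526.6 -32.8]
27 171 81.4 world [535.6  20.4]
81 170 79.4 world [544.6  73.7]
rim 75.13789536441018
tcp [517.3 -86.5 118.1] ang -9.7 twist -0.1
[{"dx":0.5,"dy":0.2,"dz":34.1,"twist":-0.1}]
```

Request:
step_arm([
  {"dx": 0.5,"dy": 0,"dz": 20,"twist": 0},
  {"dx": 0,"dy": 0,"dz": 15,"twist": 0},
  {"dx": 0,"dy": 0,"dz": 4,"twist": 0},
  {"dx": 0,"dy": 0,"dz": 2,"twist": 0},
  {"dx": 0,"dy": 0,"dz": 1,"twist": 0},
  {"dx": 0,"dy": 0,"dz": 1,"twist": 0},
  {"dx": 0,"dy": 0,"dz": 1,"twist": 0},
])

```text
t: 9.5
tcp_pos: [0.5191, -0.0862, 0.0758]
tool_rot: [[0.168, 0.986, 0.001], [0.986, -0.168, -0.0], [0.0, 0.001, -1.0]]
contact_force: [-0.2, -0.3, -0.1]
finger_gap: 0.001
grip_force: 0.0
```

Request:
step_arm([
  {"dx": 0,"dy": 0,"dz": 0.7,"twist": 0},
  {"dx": 0,"dy": 0,"dz": 0.7,"twist": 0},
  {"dx": 0,"dy": 0,"dz": 0,"twist": 0},
])

```text
t: 9.8
tcp_pos: [0.5189, -0.0862, 0.0745]
tool_rot: [[0.168, 0.986, 0.001], [0.986, -0.168, -0.0], [0.0, 0.001, -1.0]]
contact_force: [-0.7, 0.1, 3.8]
finger_gap: -0.006
grip_force: 1.9
```

Contact at 74.5–75. Press a little further.

Request:
step_arm([
  {"dx": 0,"dy": 0,"dz": 1,"twist": 0},
  {"dx": 0,"dy": 0,"dz": 1,"twist": 0},
  {"dx": 0,"dy": 0,"dz": 0,"twist": 0},
])

```text
t: 10.1
tcp_pos: [0.5189, -0.0862, 0.0727]
tool_rot: [[0.168, 0.986, 0.001], [0.986, -0.168, -0.0], [0.0, 0.001, -1.0]]
contact_force: [-0.7, -0.0, 5.6]
finger_gap: -0.003
grip_force: 2.7
```

Request:
step_arm([
  {"dx": 0,"dy": 0,"dz": 1,"twist": 0},
  {"dx": 0,"dy": 0,"dz": 1,"twist": 0},
  {"dx": 0,"dy": 0,"dz": 0,"twist": 0},
])

```text
t: 10.4
tcp_pos: [0.519, -0.0862, 0.0719]
tool_rot: [[0.168, 0.986, 0.002], [0.986, -0.168, -0.0], [-0.0, 0.002, -1.0]]
contact_force: [-3.9, 0.3, 15.1]
finger_gap: -0.003
grip_force: 7.4
```

Request:
step_arm([
  {"dx": 0,"dy": 0,"dz": -24,"twist": 0},
  {"dx": 27,"dy": -1,"dz": 0,"twist": 0},
  {"dx": 27,"dy": -0.5,"dz": 0,"twist": 0},
  {"dx": 0,"dy": 0,"dz": 6,"twist": 0},
  {"dx": 0,"dy": 0,"dz": 4,"twist": 0},
  {"dx": 0,"dy": 0,"dz": 1.5,"twist": 0},
  {"dx": 0,"dy": 0,"dz": 1.5,"twist": 0},
  {"dx": 0,"dy": 0,"dz": 1.5,"twist": 0},
])

```text
t: 11.2
tcp_pos: [0.5256, -0.0333, 0.0797]
tool_rot: [[0.169, 0.986, -0.001], [0.986, -0.169, 0.0], [0.0, -0.001, -1.0]]
contact_force: [-2.9, 0.8, 6.2]
finger_gap: 0.002
grip_force: 3.5
```

Request:
step_arm([
  {"dx": 0,"dy": 0,"dz": 1.5,"twist": 0},
  {"dx": 0,"dy": 0,"dz": 1.5,"twist": 0},
  {"dx": 0,"dy": 0,"dz": 1.5,"twist": 0},
  {"dx": 0,"dy": 0,"dz": 1.5,"twist": 0},
  {"dx": 0,"dy": 0,"dz": 0,"twist": 0},
])

```text
t: 11.7
tcp_pos: [0.5255, -0.0333, 0.0738]
tool_rot: [[0.169, 0.986, -0.001], [0.986, -0.169, 0.0], [0.0, -0.001, -1.0]]
contact_force: [-2.2, -0.1, 5.0]
finger_gap: -0.004
grip_force: 2.5
```

Request:
step_arm([
  {"dx": 0,"dy": 0,"dz": 1.5,"twist": 0},
  {"dx": 0,"dy": 0,"dz": 1,"twist": 0},
  {"dx": 0,"dy": 0,"dz": 1,"twist": 0},
  {"dx": 0,"dy": 0,"dz": 0,"twist": 0},
])

```text
t: 12.1
tcp_pos: [0.5257, -0.0333, 0.0719]
tool_rot: [[0.169, 0.986, 0.0], [0.986, -0.169, 0.0], [0.0, 0.0, -1.0]]
contact_force: [-6.2, 1.0, 16.1]
finger_gap: -0.001
grip_force: 8.2
```

Request:
step_arm([
  {"dx": 0,"dy": 0,"dz": -24,"twist": 0},
  {"dx": 27,"dy": 0.5,"dz": 0,"twist": 0},
  {"dx": 27,"dy": 0,"dz": 0,"twist": 0},
  {"dx": 0,"dy": 0,"dz": 6,"twist": 0},
  {"dx": 0,"dy": 0,"dz": 4,"twist": 0},
  {"dx": 0,"dy": 0,"dz": 1.5,"twist": 0},
  {"dx": 0,"dy": 0,"dz": 1.5,"twist": 0},
  {"dx": 0,"dy": 0,"dz": 1.5,"twist": 0},
])

```text
t: 12.9
tcp_pos: [0.5349, 0.0196, 0.0798]
tool_rot: [[0.169, 0.986, -0.001], [0.986, -0.169, -0.0], [-0.0, -0.001, -1.0]]
contact_force: [-3.0, -0.0, 6.5]
finger_gap: 0.001
grip_force: 3.5
```

Request:
step_arm([
  {"dx": 0,"dy": 0,"dz": 1.5,"twist": 0},
  {"dx": 0,"dy": 0,"dz": 1.5,"twist": 0},
  {"dx": 0,"dy": 0,"dz": 1.5,"twist": 0},
  {"dx": 0,"dy": 0,"dz": 1.5,"twist": 0},
  {"dx": 0,"dy": 0,"dz": 1.5,"twist": 0},
  {"dx": 0,"dy": 0,"dz": 1,"twist": 0},
  {"dx": 0,"dy": 0,"dz": 1,"twist": 0},
  {"dx": 0,"dy": 0,"dz": 0,"twist": 0},
])

```text
t: 13.7
tcp_pos: [0.535, 0.0196, 0.0719]
tool_rot: [[0.169, 0.986, -0.0], [0.986, -0.169, 0.0], [0.0, -0.0, -1.0]]
contact_force: [-5.8, 1.1, 16.6]
finger_gap: 0.003
grip_force: 8.4
```

Request:
step_arm([
  {"dx": 0,"dy": 0,"dz": -24,"twist": 0},
  {"dx": 27,"dy": 0.5,"dz": 0,"twist": 0},
  {"dx": 27,"dy": 0,"dz": 0,"twist": 0},
  {"dx": 0,"dy": 0,"dz": 6,"twist": 0},
  {"dx": 0,"dy": 0,"dz": 4,"twist": 0},
  {"dx": 0,"dy": 0,"dz": 1.5,"twist": 0},
  {"dx": 0,"dy": 0,"dz": 1.5,"twist": 0},
  {"dx": 0,"dy": 0,"dz": 1.5,"twist": 0},
])

```text
t: 14.5
tcp_pos: [0.545, 0.0728, 0.0792]
tool_rot: [[0.169, 0.986, -0.0], [0.986, -0.169, -0.0], [-0.0, -0.0, -1.0]]
contact_force: [-0.8, -0.1, 6.0]
finger_gap: -0.001
grip_force: 3.4
```

Request:
step_arm([
  {"dx": 0,"dy": 0,"dz": 1.5,"twist": 0},
  {"dx": 0,"dy": 0,"dz": 1.5,"twist": 0},
  {"dx": 0,"dy": 0,"dz": 1.5,"twist": 0},
  {"dx": 0,"dy": 0,"dz": 1.5,"twist": 0},
  {"dx": 0,"dy": 0,"dz": 1.5,"twist": 0},
  {"dx": 0,"dy": 0,"dz": 1,"twist": 0},
  {"dx": 0,"dy": 0,"dz": 1,"twist": 0},
  {"dx": 0,"dy": 0,"dz": 0,"twist": 0},
])

```text
t: 15.3
tcp_pos: [0.5453, 0.0729, 0.072]
tool_rot: [[0.169, 0.986, 0.001], [0.986, -0.169, -0.001], [-0.001, 0.001, -1.0]]
contact_force: [-5.2, -0.6, 13.7]
finger_gap: -0.002
grip_force: 7.0
```

Request:
step_arm([
  {"dx": 0,"dy": 0,"dz": -30,"twist": 0},
  {"dx": -20,"dy": 0,"dz": -40,"twist": 0},
  {"dx": -40,"dy": 0,"dz": -10,"twist": 0},
  {"dx": -20,"dy": 0,"dz": 0,"twist": 0},
  {"dx": 0,"dy": 0,"dz": 0,"twist": 0},
  {"dx": 0,"dy": 0,"dz": 0,"twist": 0},
], claw=0)

```text
t: 15.9
tcp_pos: [0.5317, -0.0055, 0.1499]
tool_rot: [[0.169, 0.986, 0.0], [0.986, -0.169, 0.001], [0.001, 0.0, -1.0]]
contact_force: [0.0, 0.5, -0.6]
finger_gap: 0.994
grip_force: 0.0
```

Run:
```python
from lids import *
s=robot.sense(); p=capture("wrist"); lids(pts(p,s)); lids(pts(capture("top")))
plan((514,-306,150),-85.5,10)
```

```text
-81 1871 72.5 world [517.6 -86.1]
-27 2241 72.5 world [526.6 -32.8]
27 2737 72.5 world [535.6  20.4]
81 3363 72.5 world [544.6  73.7]
rim 75.47479544304586
-81 166 72.4 world [517.6 -86.1]
-27 0 None world [526.6 -32.8]
27 0 None world [535.6  20.4]
81 0 None world [544.6  73.7]
rim 72.95558375600442
tcp [531.8  -4.7 149.5] ang -9.6 twist 75.9
[{"dx":-30,"dy":3.3,"dz":-0,"twist":7.6},{"dx":-29.3,"dy":7.2,"dz":-0.1,"twist":7.6},{"dx":-28.1,"dy":11.1,"dz":-0,"twist":7.6},{"dx":-26.4,"dy":14.6,"dz":-0.1,"twist":7.6},{"dx":-24.2,"dy":18,"dz":-0,"twist":7.6},{"dx":-21.7,"dy":21.1,"dz":-0.1,"twist":7.6},{"dx":-18.6,"dy":23.7,"dz":-0,"twist":7.6},{"dx":-15.4,"dy":26,"dz":-0.1,"twist":7.6},{"dx":-11.9,"dy":27.7,"dz":-0,"twist":7.6},{"dx":-8,"dy":29.1,"dz":-0.1,"twist":7.6}]
```

All four lids are shut, reading 72.5 against a rim of 75.5. Now for the cover.

Request:
step_arm([
  {"dx": -30,"dy": 3.5,"dz": 0,"twist": 7.6},
  {"dx": -29,"dy": 7,"dz": 0,"twist": 7.6},
  {"dx": -28,"dy": 11,"dz": 0,"twist": 7.6},
  {"dx": -26.5,"dy": 14.5,"dz": 0,"twist": 7.6},
  {"dx": -24,"dy": 18,"dz": 0,"twist": 7.6},
  {"dx": -21.5,"dy": 21,"dz": 0,"twist": 7.6},
  {"dx": -18.5,"dy": 23.5,"dz": 0,"twist": 7.6},
  {"dx": -15.5,"dy": 26,"dz": 0,"twist": 7.6},
  {"dx": -12,"dy": 28,"dz": 0,"twist": 7.6},
  {"dx": -8,"dy": 29,"dz": 0,"twist": 7.6},
])

```text
t: 17.0
tcp_pos: [0.514, -0.3059, 0.1493]
tool_rot: [[0.997, 0.072, -0.001], [0.072, -0.997, 0.001], [-0.001, -0.001, -1.0]]
contact_force: [0.4, -0.7, -0.7]
finger_gap: 1.003
grip_force: 0.0
```

Request:
step_arm([
  {"dx": 0,"dy": 0,"dz": 0,"twist": 0},
  {"dx": 0,"dy": 0,"dz": 0,"twist": 0},
  {"dx": 0,"dy": 0,"dz": 0,"twist": 0},
])

```text
t: 17.3
tcp_pos: [0.5137, -0.3044, 0.1494]
tool_rot: [[0.997, 0.078, -0.001], [0.078, -0.997, 0.001], [-0.001, -0.001, -1.0]]
contact_force: [0.5, -0.6, 0.8]
finger_gap: 1.0
grip_force: 0.0
```

Run:
```python
from h import *
s=robot.sense(); p=capture("wrist"); P=pts(p,s); save(p,"w3"); print(s["t"],np.round(s["tcp_pos"],4))
rect(P,(.44,-.36),(.6,-.25),.022,.04); rect(P,(.36,-.4),(.66,-.24),.006,.04)
plan((514,-306,20),-85.6,1)
```

```text
17.3 [ 0.5137 -0.3044  0.1494]
c [ 516.4 -308. ] size [98.9 22. ] long-axis deg 4.8 zmed [32.4 33.4 34.3] 2898
c [ 515.7 -308. ] size [219.3  82.1] long-axis deg 4.4 zmed [ 7.6  8.6 33. ] 20543
tcp [ 513.7 -304.3  149.6] ang -85.5 twist 0.1
[{"dx":0.2,"dy":1.7,"dz":129.6,"twist":0.1}]
```

View pics/w3.png

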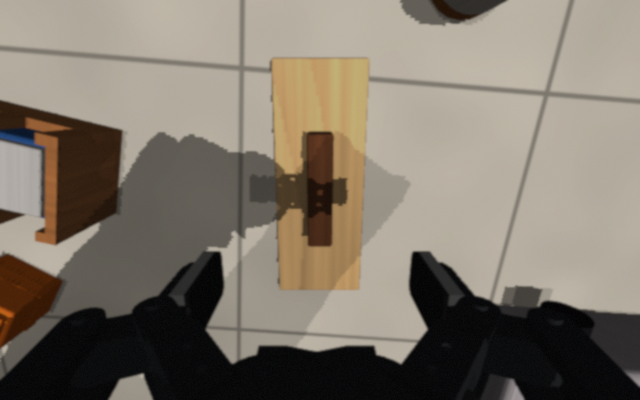

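The wrist view shows the cover's grip bar centred at (row 189, col 320), aligned with the tool. Descend and grip it.

Request:
step_arm([
  {"dx": 1,"dy": 2,"dz": 35,"twist": 0.3},
  {"dx": 1,"dy": 2,"dz": 40,"twist": 0},
  {"dx": 0,"dy": 0,"dz": 35,"twist": 0},
  {"dx": 0,"dy": 0,"dz": 20,"twist": 0},
  {"dx": 0,"dy": 0,"dz": 6,"twist": 0},
  {"dx": 0,"dy": 0,"dz": 2,"twist": 0},
  {"dx": 0,"dy": 0,"dz": 0,"twist": 0},
])

```text
t: 18.05
tcp_pos: [0.5168, -0.3096, 0.0129]
tool_rot: [[0.997, 0.071, 0.001], [0.071, -0.997, -0.001], [0.001, 0.001, -1.0]]
contact_force: [0.9, 0.2, 1.1]
finger_gap: 0.999
grip_force: 0.0
```

Request:
step_arm([
  {"dx": 0,"dy": 0,"dz": 0,"twist": 0},
  {"dx": 0,"dy": 0,"dz": 0,"twist": 0},
  {"dx": 0,"dy": 0,"dz": 0,"twist": 0},
  {"dx": 0,"dy": 0,"dz": 0,"twist": 0},
  {"dx": 0,"dy": 0,"dz": 0,"twist": 0},
  {"dx": 0,"dy": 0,"dz": 0,"twist": 0},
  {"dx": 0,"dy": 0,"dz": 0,"twist": 0},
], claw=1, newtons=60)

```text
t: 18.75
tcp_pos: [0.5162, -0.3098, 0.0125]
tool_rot: [[0.998, 0.07, 0.001], [0.07, -0.998, -0.0], [0.001, 0.0, -1.0]]
contact_force: [-1.1, 0.4, 6.4]
finger_gap: 0.242
grip_force: 60.8
```

Request:
step_arm([
  {"dx": 0,"dy": 0,"dz": -5,"twist": 0},
  {"dx": 0,"dy": 0,"dz": -15,"twist": 0},
  {"dx": 0,"dy": 0,"dz": -30,"twist": 0},
  {"dx": 0,"dy": 0,"dz": -35,"twist": 0},
  {"dx": 0,"dy": 0,"dz": -30,"twist": 0},
  {"dx": 0,"dy": 0,"dz": -13,"twist": 0},
  {"dx": 0,"dy": 0,"dz": 0,"twist": 0},
])

```text
t: 19.45
tcp_pos: [0.5169, -0.3104, 0.1419]
tool_rot: [[0.998, 0.07, 0.003], [0.07, -0.998, -0.002], [0.003, 0.002, -1.0]]
contact_force: [0.5, -0.9, -2.5]
finger_gap: 0.243
grip_force: 59.9
```

```bash
python3 -c "
from h import *
plan((515.8,-100,140),-9.6,10)"
```

```text
tcp [ 516.9 -310.4  141.9] ang -86.0 twist -76.4
[{"dx":1.4,"dy":-21,"dz":0.2,"twist":-7.6},{"dx":4.1,"dy":-20.6,"dz":0.2,"twist":-7.6},{"dx":6.9,"dy":-19.9,"dz":0.2,"twist":-7.6},{"dx":9.4,"dy":-18.8,"dz":0.2,"twist":-7.6},{"dx":11.8,"dy":-17.4,"dz":0.1,"twist":-7.6},{"dx":14.1,"dy":-15.7,"dz":0.2,"twist":-7.6},{"dx":16,"dy":-13.6,"dz":0.2,"twist":-7.6},{"dx":17.7,"dy":-11.4,"dz":0.2,"twist":-7.6},{"dx":19,"dy":-9,"dz":0.2,"twist":-7.6},{"dx":20.1,"dy":-6.3,"dz":0.2,"twist":-7.6}]
```

Request:
step_arm([
  {"dx": 1.5,"dy": -21,"dz": 0,"twist": -7.6},
  {"dx": 4,"dy": -20.5,"dz": 0,"twist": -7.6},
  {"dx": 7,"dy": -20,"dz": 0,"twist": -7.6},
  {"dx": 9.5,"dy": -19,"dz": 0,"twist": -7.6},
  {"dx": 12,"dy": -17.5,"dz": 0,"twist": -7.6},
  {"dx": 14,"dy": -15.5,"dz": 0,"twist": -7.6},
  {"dx": 16,"dy": -13.5,"dz": 0,"twist": -7.6},
  {"dx": 17.5,"dy": -11.5,"dz": 0,"twist": -7.6},
  {"dx": 19,"dy": -9,"dz": 0,"twist": -7.6},
  {"dx": 20,"dy": -6.5,"dz": 0,"twist": -7.6},
])

```text
t: 20.45
tcp_pos: [0.5136, -0.0982, 0.1379]
tool_rot: [[0.168, 0.986, -0.004], [0.986, -0.168, 0.001], [-0.0, -0.004, -1.0]]
contact_force: [-0.5, 0.3, -2.8]
finger_gap: 0.244
grip_force: 59.8
```

Request:
step_arm([
  {"dx": 0,"dy": 0,"dz": 0,"twist": 0},
  {"dx": 0,"dy": 0,"dz": 0,"twist": 0},
  {"dx": 0,"dy": 0,"dz": 0,"twist": 0},
])

```text
t: 20.75
tcp_pos: [0.5147, -0.0997, 0.1391]
tool_rot: [[0.175, 0.985, -0.001], [0.985, -0.175, -0.0], [-0.001, -0.001, -1.0]]
contact_force: [-0.9, 0.2, -2.5]
finger_gap: 0.244
grip_force: 59.8
```

```bash
cat > cov.py <<'E'
from lids import *
def cov():
    s=robot.sense(); p=capture("wrist"); P=pts(p,s)*1000; t=np.array(s["tcp_pos"])*1000
    Q=P[...,:2]-C; u=Q@ux; v=Q@uy; z=P[...,2]; T=t[:2]-C
    tu,tv=T@ux,T@uy; R=np.array(s["tool_rot"]); print("t",s["t"],"tcp u,v,z",np.round([tu,tv,t[2]],1),"ang",np.round(np.degrees(np.arctan2(R[1,1],R[0,1])),2))
    zt=t[2]-12.5+8
    m=(abs(z-zt)<4)&(u>tu+52)&(u<tu+118)&(abs(v-tv)<50)
    A=np.c_[u[m],v[m],np.ones(m.sum())]; k=np.linalg.lstsq(A,z[m],rcond=None)[0]
    print("tilt deg",np.round(np.degrees(k[:2]),2),"board top z at tcp",np.round(k@[tu,tv,1],1),"front u",np.percentile(u[m],99.5)-tu)
    c,sz,a=cv2.minAreaRect(np.c_[u[m],v[m]].astype(np.float32)); print("board c",np.round(c,1),np.round(sz,1),round(a,2))
    return p
E
python3 - <<'E'
from cov import *
save(cov(),"w4"); plan((515.8,-97,110),-9.6,1)
E
```

```text
t 20.75 tcp u,v,z [-95.    0.5 139.1] ang -10.06
tilt deg [-0.11  0.01] board top z at tcp 135.1 front u 107.87376581835873
board c [-14.7  -1.6] [82.6 56.6] 89.94
tcp [514.9 -99.9 139.3] ang -10.1 twist -0.5
[{"dx":3,"dy":0.4,"dz":29.3,"twist":-0.5}]
```

View pics/w4.png

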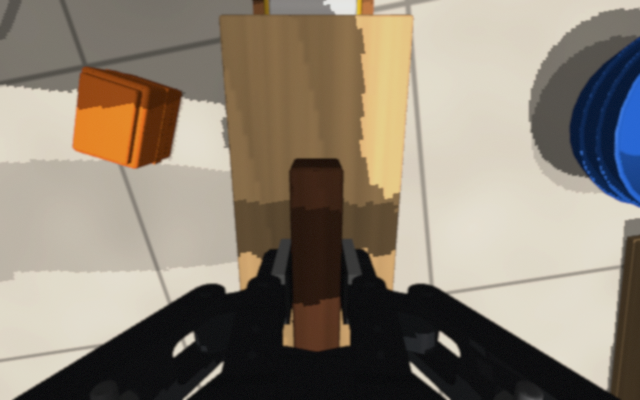

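The held cover is flat and square to the caddy, centred at col ~316. Lower it to just above the rim and compare edges from there.

Request:
step_arm([
  {"dx": 2,"dy": -0.8,"dz": 10,"twist": 0},
  {"dx": 2,"dy": 0,"dz": 18,"twist": 0},
  {"dx": 0,"dy": 0,"dz": 13,"twist": 0},
  {"dx": 0,"dy": 0,"dz": 5,"twist": 0},
  {"dx": 0,"dy": 0,"dz": 0,"twist": 0},
  {"dx": 0,"dy": 0,"dz": 0,"twist": 0},
])

```text
t: 21.4
tcp_pos: [0.5154, -0.0954, 0.0941]
tool_rot: [[0.174, 0.985, 0.0], [0.985, -0.174, -0.0], [0.0, 0.0, -1.0]]
contact_force: [-0.1, 0.5, -3.1]
finger_gap: 0.242
grip_force: 59.8
```

```bash
cat >> cov.py <<'E'
def edges(p,s):
    P=pts(p,s)*1000; Q=P[...,:2]-C; u=Q@ux; v=Q@uy; z=P[...,2]
    t=(np.array(s["tcp_pos"][:2])*1000-C)@ux
    for nm,a,b,lo,hi in(("rim",t+112,t+170,68,79.5),("board",t+60,t+105,s["tcp_pos"][2]*1000-9,s["tcp_pos"][2]*1000+2)):
        m=(u>a)&(u<b)&(z>lo)&(z<hi)&(abs(v)<60); L,H=[],[]
        for q in np.arange(a,b,2):
            k=m&(abs(u-q)<1)
            if k.sum()>20: L.append((q,v[k].min())); H.append((q,v[k].max()))
        L,H=np.array(L),np.array(H)
        if len(L): print(nm,"v lo/hi",np.median(L[:,1]).round(1),np.median(H[:,1]).round(1),"mid",((np.median(L[:,1])+np.median(H[:,1]))/2).round(2),"z",np.median(z[m]).round(1))
E
python3 - <<'E'
from cov import *
s=robot.sense(); p=cov(); edges(p,s)
E
```

```text
t 21.4 tcp u,v,z [-90.6   0.6  94.1] ang -10.0
tilt deg [-0.07 -0.07] board top z at tcp 90.1 front u 107.90600888508523
board c [-10.2  -1.5] [82.5 56.7] 89.9
rim v lo/hi -25.6 25.9 mid 0.15 z 72.5
board v lo/hi -42.3 39.2 mid -1.53 z 90.0
```

Run:
```python
from cov import *
s=robot.sense(); p=capture("wrist"); P=pts(p,s)*1000; Q=P[...,:2]-C; u=Q@ux; v=Q@uy; z=P[...,2]
for a,b in((46,62),(102,116)):
    m=(u>a)&(u<b)&(z>70)&(z<79)&(abs(v)>30)&(abs(v)<48)
    if m.sum()>20: print(a,m.sum(),np.percentile(v[m],[.5,99.5]).round(1),np.percentile(v[m&(v<0)],99.5).round(1),np.percentile(v[m&(v>0)],.5).round(1))
top=pts(capture("top"))*1000; Q=top[...,:2]-C; u=Q@ux; v=Q@uy; z=top[...,2]
for nm,lo,hi,a,b in(("board",84,98,-200,10),("caddy",66,80,22,120)):
    m=(z>lo)&(z<hi)&(u>a)&(u<b)&(abs(v)<60); c,sz,an=cv2.minAreaRect(np.c_[u[m],v[m]].astype(np.float32)); print(nm,m.sum(),np.round(c,1),np.round(sz,1),round(an,2))
```

```text
board 593 [-21.5  -1.4] [82.5 62.9] 89.92
caddy 495 [66.1  0.9] [88.  81.4] 0.05
```

Both cameras put the cover about 2 mm to −v, so I shift it +v and lower it.

Request:
step_arm([
  {"dx": 0,"dy": -1,"dz": 0,"twist": 0},
  {"dx": 0,"dy": -0.9,"dz": 1,"twist": 0},
  {"dx": 0,"dy": 0,"dz": 1.5,"twist": 0},
  {"dx": 0,"dy": 0,"dz": 1.5,"twist": 0},
  {"dx": 0,"dy": 0,"dz": 1,"twist": 0},
  {"dx": 0,"dy": 0,"dz": 0,"twist": 0},
])

```text
t: 22.15
tcp_pos: [0.5131, -0.0948, 0.0887]
tool_rot: [[0.173, 0.985, -0.0], [0.985, -0.173, 0.0], [-0.0, -0.0, -1.0]]
contact_force: [0.3, -0.0, -2.8]
finger_gap: 0.24
grip_force: 59.8
```

Request:
step_arm([
  {"dx": 0,"dy": 0,"dz": 0.7,"twist": 0},
  {"dx": 0,"dy": 0,"dz": 0.7,"twist": 0},
  {"dx": 0,"dy": 0,"dz": 0,"twist": 0},
])

```text
t: 22.45
tcp_pos: [0.5134, -0.0949, 0.0876]
tool_rot: [[0.173, 0.985, 0.0], [0.985, -0.173, -0.0], [-0.0, 0.0, -1.0]]
contact_force: [0.4, -0.0, -2.1]
finger_gap: 0.246
grip_force: 59.9
```

Request:
step_arm([
  {"dx": 0,"dy": 0,"dz": 0.5,"twist": 0},
  {"dx": 0,"dy": 0,"dz": 0.3,"twist": 0},
  {"dx": 0,"dy": 0,"dz": 0,"twist": 0},
])

```text
t: 22.75
tcp_pos: [0.5134, -0.0948, 0.0875]
tool_rot: [[0.173, 0.985, 0.001], [0.985, -0.173, -0.0], [-0.0, 0.001, -1.0]]
contact_force: [-3.0, -0.3, 5.0]
finger_gap: 0.247
grip_force: 60.8
```

Run:
```python
from cov import *
s=robot.sense(); print(s["contact_force"],s["torque"],s["tcp_pos"][2]); p=cov(); edges(p,s)
top=pts(capture("top"))*1000; Q=top[...,:2]-C; u=Q@ux; v=Q@uy; z=top[...,2]
for nm,lo,hi,a,b in(("board",78,98,-50,10),("caddy",66,80,22,120)):
    m=(z>lo)&(z<hi)&(u>a)&(u<b)&(abs(v)<60); c,sz,an=cv2.minAreaRect(np.c_[u[m],v[m]].astype(np.float32)); print(nm,m.sum(),np.round(c,1),np.round(sz,1),round(an,2))
```

```text
[-3.0248149  -0.26643522  4.95935063] [0.19607428 0.52882014 0.0101361 ] 0.0874988026998557
t 22.75 tcp u,v,z [-90.3   2.7  87.5] ang -9.97
tilt deg [-0.06 -0.04] board top z at tcp 83.6 front u 108.02812201146861
board c [-10.1   0.5] [82.5 56.9] 89.71
rim v lo/hi -25.8 26.1 mid 0.15 z 72.4
board v lo/hi -40.2 41.3 mid 0.52 z 83.5
board 564 [-20.1   1.2] [82.2 59.6] 89.84
caddy 500 [66.  1.] [87.6 81.4] 0.01
```

The cover lies flat on the rim, in contact and set back about 87 mm, with edges flush. Slide it along.

Request:
step_arm([
  {"dx": 2,"dy": 0,"dz": -0.3,"twist": 0},
  {"dx": 6,"dy": 0,"dz": 0,"twist": 0},
  {"dx": 8,"dy": 0,"dz": 0,"twist": 0},
  {"dx": 8,"dy": 0,"dz": 0,"twist": 0},
  {"dx": 8,"dy": 0,"dz": 0,"twist": 0},
  {"dx": 6,"dy": 0,"dz": 0,"twist": 0},
  {"dx": 2,"dy": 0,"dz": 0,"twist": 0},
  {"dx": 0,"dy": 0,"dz": 0,"twist": 0},
])

```text
t: 23.65
tcp_pos: [0.521, -0.0546, 0.0875]
tool_rot: [[0.172, 0.985, 0.001], [0.985, -0.172, -0.0], [-0.0, 0.001, -1.0]]
contact_force: [0.3, -2.7, 5.9]
finger_gap: 0.24
grip_force: 60.9
```

Request:
step_arm([
  {"dx": 2,"dy": 0,"dz": 0,"twist": 0},
  {"dx": 5,"dy": 0,"dz": 0,"twist": 0},
  {"dx": 7,"dy": 0,"dz": 0,"twist": 0},
  {"dx": 7,"dy": 0,"dz": 0,"twist": 0},
  {"dx": 7,"dy": 0,"dz": 0,"twist": 0},
  {"dx": 6,"dy": 0,"dz": 0,"twist": 0},
  {"dx": 3,"dy": 0,"dz": 0,"twist": 0},
  {"dx": 0,"dy": 0,"dz": 0,"twist": 0},
])

```text
t: 24.45
tcp_pos: [0.5273, -0.0181, 0.0875]
tool_rot: [[0.172, 0.985, 0.001], [0.985, -0.172, -0.0], [-0.0, 0.001, -1.0]]
contact_force: [-0.7, -1.8, 6.1]
finger_gap: 0.246
grip_force: 60.9
```

Run:
```python
from cov import *
s=robot.sense(); p=cov()
```

```text
t 24.45 tcp u,v,z [-12.4   1.7  87.5] ang -9.91
tilt deg [-0.07 -0.04] board top z at tcp 83.6 front u 108.09662090967535
board c [67.9 -0.3] [82.5 56.6] 89.91
```

Request:
step_arm([
  {"dx": 2,"dy": 0,"dz": 0,"twist": 0},
  {"dx": 2,"dy": 0,"dz": 0,"twist": 0},
  {"dx": 2,"dy": 0,"dz": 0,"twist": 0},
  {"dx": 1,"dy": 0,"dz": 0,"twist": 0},
  {"dx": 0.5,"dy": 0,"dz": 0,"twist": 0},
  {"dx": 0,"dy": 0,"dz": 0,"twist": 0},
])

```text
t: 25.1
tcp_pos: [0.5284, -0.0114, 0.0875]
tool_rot: [[0.173, 0.985, 0.001], [0.985, -0.173, -0.001], [-0.001, 0.001, -1.0]]
contact_force: [-0.5, -5.1, 6.4]
finger_gap: 0.241
grip_force: 60.9
```

Request:
step_arm([
  {"dx": 0.5,"dy": 0,"dz": 0,"twist": 0},
  {"dx": 0.5,"dy": 0,"dz": 0,"twist": 0},
  {"dx": 0,"dy": 0,"dz": 0,"twist": 0},
])

```text
t: 25.4
tcp_pos: [0.5286, -0.0105, 0.0875]
tool_rot: [[0.173, 0.985, 0.001], [0.985, -0.173, -0.001], [-0.001, 0.001, -1.0]]
contact_force: [-0.3, -3.2, 6.3]
finger_gap: 0.242
grip_force: 61.0
```

Request:
step_arm([
  {"dx": 0.7,"dy": 0,"dz": 0,"twist": 0},
  {"dx": 0.7,"dy": 0,"dz": 0,"twist": 0},
  {"dx": 0,"dy": 0,"dz": 0,"twist": 0},
])

```text
t: 25.7
tcp_pos: [0.5288, -0.0091, 0.0875]
tool_rot: [[0.173, 0.985, 0.001], [0.985, -0.173, -0.001], [-0.001, 0.001, -1.0]]
contact_force: [-0.9, -4.8, 6.0]
finger_gap: 0.243
grip_force: 61.0
```

Request:
step_arm([
  {"dx": 0.5,"dy": 0,"dz": 0,"twist": 0},
  {"dx": 0.5,"dy": 0,"dz": 0,"twist": 0},
  {"dx": 0,"dy": 0,"dz": 0,"twist": 0},
])

```text
t: 26.0
tcp_pos: [0.529, -0.0084, 0.0875]
tool_rot: [[0.173, 0.985, 0.001], [0.985, -0.173, -0.002], [-0.002, 0.001, -1.0]]
contact_force: [-1.2, -5.4, 5.4]
finger_gap: 0.241
grip_force: 60.9
```

Request:
step_arm([
  {"dx": 0.5,"dy": 0,"dz": 0,"twist": 0},
  {"dx": 0.5,"dy": 0,"dz": 0,"twist": 0},
  {"dx": 0,"dy": 0,"dz": 0,"twist": 0},
])

```text
t: 26.3
tcp_pos: [0.5289, -0.0084, 0.0875]
tool_rot: [[0.173, 0.985, 0.001], [0.985, -0.173, -0.004], [-0.004, 0.001, -1.0]]
contact_force: [-0.9, -8.4, 6.3]
finger_gap: 0.241
grip_force: 61.0
```

Run:
```python
from cov import *
s=robot.sense(); p=cov(); save(p,"w5")
```

```text
t 26.3 tcp u,v,z [-2.5  1.8 87.5] ang -9.98
tilt deg [ 0.34 -0.01] board top z at tcp 83.1 front u 111.26462799571067
board c [79.6  0.1] [60.3 83.1] 0.01
```

View pics/w5.png

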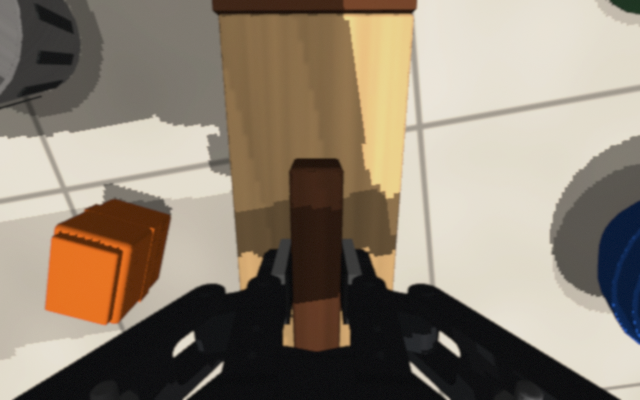

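The board's front edge meets the dark stop (row ~11), the motion has stopped and the force is rising, so it is home. Ease off a little and release.

Request:
step_arm([
  {"dx": -0.5,"dy": 0,"dz": -0.2,"twist": 0},
  {"dx": 0,"dy": 0,"dz": 0,"twist": 0},
])

```text
t: 26.55
tcp_pos: [0.5289, -0.0085, 0.0875]
tool_rot: [[0.173, 0.985, 0.001], [0.985, -0.173, -0.003], [-0.003, 0.001, -1.0]]
contact_force: [-0.8, -6.8, 4.1]
finger_gap: 0.244
grip_force: 60.8
```

Request:
step_arm([
  {"dx": 0,"dy": 0,"dz": 0,"twist": 0},
  {"dx": 0,"dy": 0,"dz": 0,"twist": 0},
  {"dx": 0,"dy": 0,"dz": 0,"twist": 0},
  {"dx": 0,"dy": 0,"dz": 0,"twist": 0},
  {"dx": 0,"dy": 0,"dz": 0,"twist": 0},
  {"dx": 0,"dy": 0,"dz": 0,"twist": 0},
], claw=0)

```text
t: 27.15
tcp_pos: [0.5285, -0.0076, 0.0871]
tool_rot: [[0.173, 0.985, -0.0], [0.985, -0.173, 0.0], [0.0, -0.0, -1.0]]
contact_force: [0.4, -0.2, 0.2]
finger_gap: 1.002
grip_force: 0.0
```

Request:
step_arm([
  {"dx": 0,"dy": 0,"dz": -10,"twist": 0},
  {"dx": 0,"dy": 0,"dz": -30,"twist": 0},
  {"dx": 0,"dy": 0,"dz": -40,"twist": 0},
  {"dx": 0,"dy": 0,"dz": -30,"twist": 0},
  {"dx": -10,"dy": 0,"dz": -10,"twist": 0},
  {"dx": 0,"dy": 0,"dz": 0,"twist": 0},
  {"dx": 0,"dy": 0,"dz": 0,"twist": 0},
])

```text
t: 27.85
tcp_pos: [0.5261, -0.0179, 0.2064]
tool_rot: [[0.174, 0.985, -0.001], [0.985, -0.174, 0.0], [-0.0, -0.001, -1.0]]
contact_force: [-0.5, -0.3, -0.1]
finger_gap: 1.002
grip_force: 0.0
```

Run:
```python
from lids import *
s=robot.sense(); p=capture("wrist"); save(p,"w6"); P=pts(p,s)*1000
Q=P[...,:2]-C; u=Q@ux; v=Q@uy; z=P[...,2]
m=(abs(z-83.5)<2.8)&(abs(v)<50)&(u<104.5)&(abs(v)>14); print("board v",np.percentile(v[m],[.3,99.7]).round(1),"u",np.percentile(u[m],[.3,99.7]).round(1))
k=np.linalg.lstsq(np.c_[u[m],v[m],np.ones(m.sum())],z[m],rcond=None)[0]; print("tilt",np.degrees(k[:2]).round(2),"z",k[2].round(1))
r=np.argwhere(abs(v[:,320])<999)
for c in (290,350):
  i=[(round(float(u[j,c]),1),round(float(z[j,c]),1)) for j in range(400) if 95<u[j,c]<118]; print(i)
```

```text
board v [-41.   40.7] u [-112.3  104.1]
tilt [ 0.01 -0.05] z 83.5
[(113.8, 86.9), (113.0, 87.5), (112.4, 87.0), (111.5, 88.3), (111.1, 86.9), (110.1, 88.2), (109.7, 87.0), (108.9, 87.7), (108.2, 87.7), (107.8, 86.0), (106.7, 88.3), (106.1, 87.8), (105.8, 85.6), (105.8, 81.9), (104.9, 82.8), (104.1, 83.8), (103.4, 83.5), (102.7, 83.3), (102.0, 83.3), (101.4, 82.6), (100.7, 82.9), (99.9, 83.7), (99.0, 85.0), (98.5, 83.5), (97.9, 82.4), (97.1, 82.9), (96.4, 83.3), (95.5, 84.2)]
[(113.4, 86.9), (112.7, 87.5), (112.0, 87.6), (111.4, 86.7), (110.6, 87.5), (110.1, 86.8), (109.1, 88.3), (108.6, 87.4), (107.7, 88.8), (107.1, 87.9), (106.6, 87.1), (105.9, 87.3), (105.7, 84.2), (105.3, 82.9), (104.5, 83.4), (103.7, 83.7), (103.0, 84.1), (102.3, 83.9), (101.6, 83.9), (100.9, 83.7), (100.3, 83.0), (99.4, 84.3), (98.7, 84.1), (98.2, 83.0), (97.3, 84.4), (96.6, 84.1), (96.1, 82.8), (95.1, 84.6)]
```

View pics/w6.png

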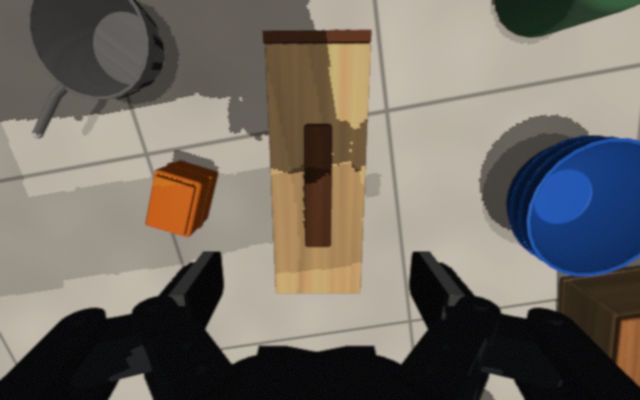

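The cover lies flat (tilt 0.05° or less) and centred, spanning rows 42–293, with its front edge against the dark stop at row ~40. The gripper is clear.

```bash
python3 -c "
from bench import workorder
print(workorder.job_done())"
```

```text
the job is handed in; nothing more can be done
None
```

The job is handed in: the blue tin is in its slot, all four lids are pressed shut, and the cover lies flat on the rim, home against the stop and released, at about 28 s of the 72 s allowed.

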